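# Clear the siding and reset the model railway's power

### The arm

A 7-joint arm with a two-finger parallel gripper is mounted at the origin on the work surface. World frame = base frame: x ahead of the robot, y to its left, z up, the work surface at z = 0. Lengths are in m, angles in rad, forces in N, time in s.
With the tool pointing down it reaches from about 0.4 to 0.85 m from the base axis. Payload 10.4 kg.
Tool frame: the origin (TCP) lies between the finger pads; the fingertips stand r.nose_length ahead of it and the grasp point (between the pads) lies 6 mm ahead of it (r.nose_length is the distance from the TCP to the fingertips, in m); z points along the fingers, x is the direction in which the jaws open and shut, and the axes are right-handed (so a half turn about z gives the same grasp; the last joint's range is limited). The gripper opens to 87 mm and grips with 3 to 60 N. Pads are 19 mm wide; open, the fingers measure 117 mm over their backs; the gripper's body (75 mm by 190 mm) begins 51 mm behind the grasp point.
Start: joints at [1.159, 0.332, -0.065, 1.46, 0.022, 1.35, -0.088], TCP at [0.237, -0.578, 0.218] pointing down, gripper open.
Joint ranges: [-2.6, 2.6], [-0.5, 2.12], [-1.47, 1.34], [0.16, 2.42], [-1.27, 4.41], [0.06, 2.06], [-2.6, 2.6]. Speed limits (rad/s): [2.22, 2.22, 2.79, 2.79, 3.14, 3.14, 3.14].

### API

Orientations are given as a unit quaternion [x, y, z, w].
In Python, from bench import r gives the robot as it stands. The module is installed in compiled form; this text tells all that it offers.
- The arm moves only by the shell command python3 -m creep 'ROWS' [OPENING] [FORCE]. ROWS is JSON, a list of rows, each an object of numbers: "x", "y", "z": the shift along the world's x, y, z in m; "spin": the turn about the world's z in degrees. In form: [{"x": .., "y": .., "z": .., "spin": ..}, ...]. A call has 1 to 12 rows; each row is the pose to reach, as a shift and turn from the pose commanded when the call began; what a row does not reach only later rows make up. A row lasts 1/8 s, in which the tool goes at most 62.5 mm and 10.7 degrees, less where a joint would pass 70% of its speed; a pose out of reach is approached as far as the arm can. A call with a gripper value outside its range is refused whole. OPENING is the finger opening in m, from 0 to 0.087, set as the call begins (- or left out, the last holds). The fingers move at their own pace and stop on an object; FORCE is the grip in N (left out, the last holds). Time passes only in rows, so rows that repeat a pose let the fingers close. It gives the time, the measured TCP pose, the force and the opening at its end, in the units of the state.
- r.read_state(): the state, without advancing time (a new reading comes with each control period).
- r.camera(name): name is "side" or "top"; returns a dict with "pixels" (480x640x3 uint8, blue, green, red), "z_map" (480x640 float32, m along the optical axis (not along the pixel's ray), 0 where there is no reading), "K" (3x3 intrinsics, pixels), "k1" (the pictures are not rectified: a ray, as slopes to the right and down, at radius r is drawn at 1 + k1 r^2 times it, then the intrinsics apply), "R" (3x3) and "t" (3): a world point X has camera coordinates R X + t. Camera axes: x right, y down, z forward; pixel columns grow to the right and rows downward; lengths in m; the calibration is good to about 2 mm. A picture is of the moment at which its call begins.
- r.close_job(): hands the job in, once; it reports no verdict.
The state is a dict: "time": time; "joint_positions": joint angles; "joint_vel": joint speeds; "joint_torque": joint torques, N m; "ee_pos": TCP position; "eef_rot": TCP orientation; "ft_force": force on the tool from outside, world axes, zero at the start; "torque": the same for the moment, N m; "width": finger opening in m.
Only numpy, scipy, OpenCV 4.12 (cv2) and the standard library are available. Lean on these libraries where they do the work, as an engineer would, in place of code of your own. Each camera call takes 0.05 s, during which the arm holds its last target. There are 200 camera calls.

### The job

A wagon left standing part-way along the siding has tripped the model railway's power. With shut fingers gently push the wagon along its rails, without gripping or lifting it, until it stands against the buffer stop; then reach a fingertip into the round well of the reset unit, press the sunken key all the way down for a moment and let it come up again. Do not press the key in the square well, leave the hut, the fir tree and the water tower where they stand, and end clear of everything.

Things in the scene. Friction and masses are not known exactly. Their poses are not given: they have to be found in the camera images.
- siding: Fixed straight model track on a ballast bed, 440 mm long along its own y axis, 85 mm wide, bed 10 mm high. Two rails (4 mm wide, 18 mm either side of the centreline) with their tops 18 mm above the table. Origin at table level under the middle of the track; the buffer stop is at its +y end. It stands at varying places and yaws (up to 0.2 rad).
- buffer_face (a point): Centre of the face of the buffer stop's dark timber beam (62 mm wide, 18 mm tall, 12 mm thick, top 50 mm above the table, on two posts); this face looks along the siding's -y, 185 mm from the siding's origin and 41 mm above the table.
- wagon: Brown open goods wagon, loose, about 0.2 to 0.45 kg, 120 mm long along its own y axis (which lies along the siding's y), 56 mm wide, top 44 mm above the rail tops (62 mm above the table). Its wheels are locked: it slides on the rails with under 6 N of friction, is guided by its flanges with 2 mm play and stays where it is left. Origin at rail-top level under its centre, so against the buffer stop the origin is 125 mm from the siding's origin along the siding's y.
- wagon_push_end (a point): Centre of the wagon's flat end wall that faces away from the buffer stop (60 mm from the wagon's origin towards its -y, 27 mm above the rail tops, 45 mm above the table). The flat wall reaches from 10 to 44 mm above the rail tops, 56 mm wide.
- reset_unit: Fixed grey plastic box, 100 mm along its x, 90 mm along its y, 60 mm high, with a ROUND well of 44 mm diameter in the middle of its top. Origin at table level under its centre. The round-well and the square-well unit may stand either way round, left or right.
- reset_key_top (a point): Centre of the top of the white round reset key (28 mm diameter) at the bottom of the round well: 22 mm below the box's rim, 38 mm above the table when up. It moves down with the key.
- reset_key (a joint): Travel of the reset key, m: 0 when up, 0.005 when fully down. Spring: about 1.5 N to start it, 4 N fully down; it springs back when let go.
- other_unit: Fixed grey plastic box of the same size and make, with a SQUARE well of 40 mm width: it belongs to another track section and must be left alone. Origin at table level under its centre.
- other_key (a joint): Travel of the key in the square well, m: 0 when up, 0.005 when fully down. The key is the same as the reset key.
- hut: Bystander: loose little yellow plate-layers' hut with a red gable roof, 50 x 44 mm, about 58 mm high, between the two units. Origin under its centre.
- tree: Bystander: loose model fir tree on a round foot, 48 mm wide, 85 mm high, beyond the siding. Origin under its centre.
- tower: Bystander: loose model water tower, 50 mm square foot, 88 mm high, beyond the siding. Origin under its centre.
Things that resemble listed ones, but are neither listed nor needed, are in the scene too. Leave any green or turquoise look-alike of the reset_unit alone.

How it is judged:
On the way, in this order (a step that is already met when the one before it is completed fails the run):
1. the wagon has been pushed along the rails to the buffer stop (gap 5 mm or less) (y of wagon in the frame of siding above 0.12 m and z of wagon in the frame of siding below 0.022 m and angle between wagon's own z axis and vertical below 0.08 rad and angle between the y axis of wagon and the y axis of siding, either way round below 0.1 rad), for 0.2 s.
2. then the reset key in the round well is pressed fully down, by the fingers, for 0.2 s (value of joint reset_key above 0.004 m and contact force between the fingers and reset_unit above 0.5 N), for 0.2 s.
At the end, for the whole second after the job is handed in: The wagon stands on the rails within 5 mm of the buffer stop, upright, at rest; the reset key is up again (within 1 mm) after its full press, the key in the square well is up, and the hut, tree and water tower are within 15 mm of where they stood (all of step 1 and linear speed of wagon below 0.02 m/s and value of joint each of reset_key, other_key below 0.001 m and distance of each of hut, tree, tower from where it was at the start of the episode below 0.015 m); the robot touches nothing.
It fails at once if the wagon is lifted more than 8 mm or tipped more than about 14 degrees (z of wagon in the frame of siding above 0.026 m or angle between wagon's own z axis and vertical above 0.25 rad).
It fails at once if the wagon is knocked along faster than 0.5 m/s (linear speed of wagon above 0.5 m/s).
It fails at once if the key in the square well is pressed more than 2 mm (value of joint other_key above 0.002 m).
It fails at once if the hut, tree or water tower is moved more than 15 mm (distance of any of hut, tree, tower from where it was at the start of the episode above 0.015 m).
It also fails if it takes over 48 s, if anything falls off the work surface, if the arm or the gripper's body presses on something with over 40 N, if the wrist force passes 120 N, or if a joint passes its speed limit or range.

## Working session

There is one attempt and no reset: what is moved stays moved. The work goes in short steps, Python scripts to look and compute and a shell command to move; the robot and the scene stay as the last step left them, time stands still between calls to the robot, and variables do not carry over. Pictures are saved under pics/ and viewed, about 8 in all and at most 12, crops included, and the job is handed in when it is done.

```bash
mkdir -p pics
cat > h.py <<'E'
import numpy as np, cv2
from bench import r
def save(c,n,crop=None,s=1):
    im=c["pixels"]
    if crop: u0,v0,u1,v1=crop; im=im[v0:v1,u0:u1]
    cv2.imwrite("pics/"+n,cv2.resize(im,None,fx=s,fy=s,interpolation=cv2.INTER_CUBIC))
def ray(c,u,v):
    K=c["K"]; d=np.array([(u-K[0,2])/K[0,0],(v-K[1,2])/K[1,1]]); p=d.copy()
    for _ in range(20): p=d/(1+c["k1"]*(p@p))
    return np.array([p[0],p[1],1.])
def onz(c,u,v,z):
    q=c["R"].T@ray(c,u,v); o=-c["R"].T@c["t"]; return o+q*(z-o[2])/q[2]
def depth(c,u,v):
    z=np.median(c["z_map"][v-1:v+2,u-1:u+2]); return c["R"].T@(ray(c,u,v)*z-c["t"])
E
python3 - <<'E'
from h import *
for n in("top","side"):
    c=r.camera(n); save(c,n+"1.png"); np.save(n+".npy",c,allow_pickle=True); print(n,c["k1"],-c["R"].T@c["t"])
s=r.read_state(); print(s["time"],s["ee_pos"],s["eef_rot"],s["width"],s["ft_force"],r.nose_length)
E
```

```text
top -0.11534237672915948 [0.37736408 0.12673978 1.16552133]
side -0.105607569435338 [ 0.37659513 -0.53266484  0.8747856 ]
0.1 [ 0.23678984 -0.5780429   0.21737091] [ 8.30389369e-01 -5.57183213e-01 -5.17898267e-04 -3.08417595e-04] 0.08685230913692053 [-0.03118038 -0.87923277  0.53394785] 0.025
```

View pics/top1.png

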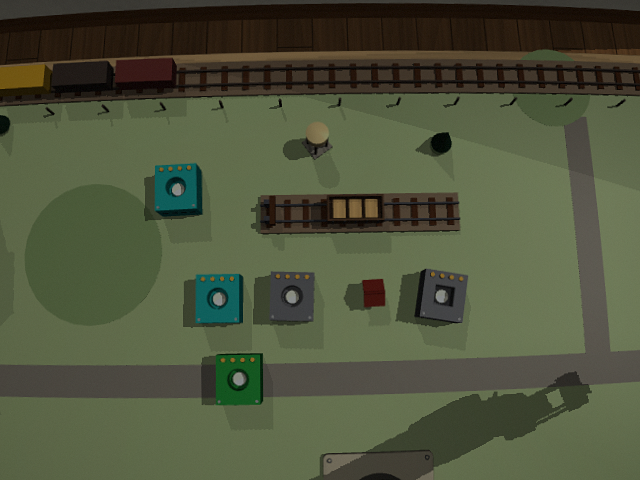

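View pics/side1.png

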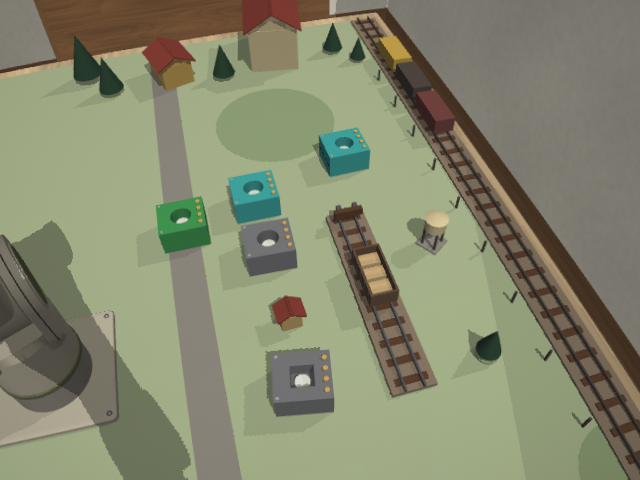

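The top picture shows the siding from (260,213) to (460,212), with its buffer at the left end (270,212). The wagon's push end is at about (383,208). 

Candidates for the reset unit:
- Grey box at (292,297): round well, so this one fits.
- Grey box at (442,296): square well.
- Teal boxes at (178,189) and (219,299), and the green box at (239,379): look-alikes to leave alone.

I'll confirm in an enlarged crop.

Run:
```python
from h import *
c=np.load("top.npy",allow_pickle=True).item(); save(c,"crop1.png",(245,180,475,335),3.4)
```

```text
(no output)
```

View pics/crop1.png

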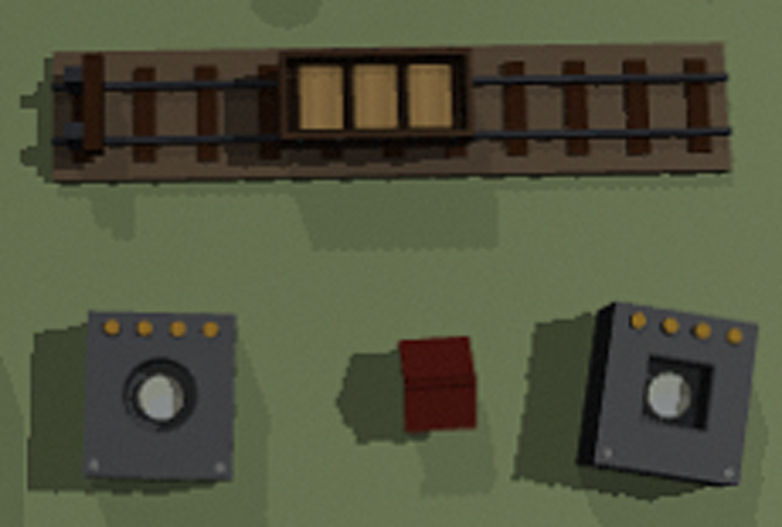

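The crop confirms it: the left grey box, with key at crop (161,397), has the round well. The right grey box has the square well. Next I'll turn these into positions.

Run:
```python
from h import *
np.set_printoptions(precision=4,suppress=True)
c=np.load("top.npy",allow_pickle=True).item()
P=lambda x,y,z:onz(c,245+(x+.5)/3.4-.5,180+(y+.5)/3.4-.5,z)
D=dict(bed=[(53,53,.01),(722,42,.01),(732,170,.01),(53,183,.01)],rail=[(108,87,.018),(725,77,.018),(728,131,.018),(108,142,.018)],
wag=[(279,53,.062),(471,47,.062),(471,133,.062),(281,140,.062)],buf=[(103,55,.05),(103,153,.05)],key=[(161,397,.038)],rim=[(160,395,.06)],box=[(90,311,.06),(236,315,.06),(232,481,.06),(86,477,.06)],hut=[(400,342,.04),(470,337,.04),(476,428,.04),(405,430,.04)])
for k,v in D.items():
    p=np.array([P(*q) for q in v]); print(k,p[:,:2].tolist() if 0 else p[:,:2].round(4).tolist(),p.mean(0)); 
    if len(p)==4: a=p[0]+p[3]-p[1]-p[2]; print('  dir',a[:2],'yaw(y axis) deg',np.degrees(np.arctan2(-a[0],a[1])))
s=np.load("side.npy",allow_pickle=True).item()
print("side key",onz(s,268,241,.038),"tower",onz(s,432,243,0),"wagon top pt depth",depth(c,374,208))
q=r.read_state()["eef_rot"]
from scipy.spatial.transform import Rotation as R
print(R.from_quat(q).as_matrix())
```

```text
bed [[0.6699, 0.2402], [0.6698, -0.1986], [0.5842, -0.1996], [0.584, 0.2404]] [0.627  0.0206 0.01  ]
  dir [-0.0002  0.8788] yaw(y axis) deg 0.011534476238241203
rail [[0.6446, 0.204], [0.6443, -0.1967], [0.6084, -0.1964], [0.6085, 0.2043]] [0.6265 0.0038 0.018 ]
  dir [0.0003 0.8014] yaw(y axis) deg -0.022155455950153335
wag [[0.6539, 0.0947], [0.6557, -0.0251], [0.6011, -0.0228], [0.5988, 0.0948]] [0.6274 0.0354 0.062 ]
  dir [-0.004   0.2373] yaw(y axis) deg 0.9714146409143969
buf [[0.6578, 0.2049], [0.5951, 0.2053]] [0.6265 0.2051 0.05  ]
key [[0.4438, 0.1717]] [0.4438 0.1717 0.038 ]
rim [[0.4437, 0.1715]] [0.4437 0.1715 0.06  ]
box [[0.4955, 0.2133], [0.4914, 0.1246], [0.3912, 0.129], [0.3953, 0.2166]] [0.4434 0.1709 0.06  ]
  dir [0.0082 0.1764] yaw(y axis) deg -2.6735207458015613
hut [[0.4746, 0.0235], [0.4767, -0.0201], [0.4205, -0.0217], [0.4203, 0.0221]] [0.448 0.001 0.04 ]
  dir [-0.0024  0.0874] yaw(y axis) deg 1.546227138356217
side key [0.4452 0.1807 0.038 ] tower [0.7892 0.1112 0.    ] wagon top pt depth [ 0.6268 -0.0056  0.0517]
[[ 0.3791 -0.9254 -0.0005]
 [-0.9254 -0.3791  0.0011]
 [-0.0012  0.0001 -1.    ]]
```

Positions: 
- Siding origin is about (0.627, 0.020), yaw about 0.
- Push end is at y ≈ -0.0245, so the push is about 0.110 to y ≈ 0.0855.
- Reset key is at (0.4437, 0.1716).

I'll shut the fingers and carry them to a point high behind the wagon.

```bash
python3 -m creep '[{"x":0.03,"y":0.04,"z":0,"spin":5.6},{"x":0.065,"y":0.084,"z":0,"spin":11.3},{"x":0.098,"y":0.126,"z":0,"spin":17},{"x":0.13,"y":0.168,"z":0,"spin":22.6},{"x":0.163,"y":0.21,"z":0,"spin":28.2},{"x":0.195,"y":0.252,"z":0,"spin":33.9},{"x":0.228,"y":0.294,"z":0,"spin":39.5},{"x":0.26,"y":0.335,"z":0,"spin":45},{"x":0.293,"y":0.377,"z":0,"spin":51},{"x":0.325,"y":0.419,"z":0,"spin":56.5},{"x":0.358,"y":0.461,"z":0,"spin":62},{"x":0.39,"y":0.503,"z":0,"spin":67.7}]' 0 20
```

```text
time: 1.6
ee_pos: [0.6277, -0.0742, 0.2177]
eef_rot: [1.0, 0.001, -0.0, 0.0]
ft_force: [0.7, -0.2, -0.1]
width: 0.0005
```

```bash
python3 -m creep '[{"z":-0.04},{"z":-0.08},{"z":-0.12},{"z":-0.14},{"z":-0.15},{"z":-0.15}]'
python3 - <<'E'
from h import *
c=r.camera("side"); save(c,"s2.png",(300,190,460,310),5)
E
```

```text
invalid input at $[0]: expected keys x, y, z, spin
```

```bash
python3 -m creep '[{"x":0,"y":0,"z":-0.04,"spin":0},{"x":0,"y":0,"z":-0.08,"spin":0},{"x":0,"y":0,"z":-0.12,"spin":0},{"x":0,"y":0,"z":-0.14,"spin":0},{"x":0,"y":0,"z":-0.15,"spin":0},{"x":0,"y":0,"z":-0.15,"spin":0}]'
python3 - <<'E'
from h import *
c=r.camera("side"); save(c,"s2.png",(300,180,460,300),5)
E
```

```text
time: 2.35
ee_pos: [0.6272, -0.0754, 0.0685]
eef_rot: [1.0, -0.0, 0.0, -0.0]
ft_force: [-0.2, -0.4, 0.5]
width: 0.0003
```

View pics/s2.png

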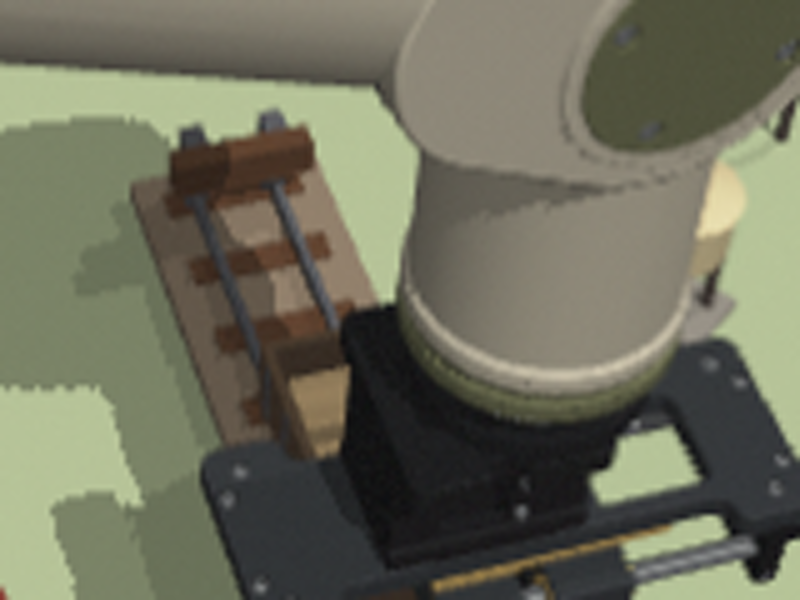

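The body hides the fingertips, but the tool stands clear behind the wagon. The track ahead is free up to the buffer at (240,165). I'll push slowly.

```bash
python3 -m creep '[{"x":0,"y":0.008,"z":0,"spin":0},{"x":0,"y":0.016,"z":0,"spin":0},{"x":0,"y":0.023,"z":0,"spin":0},{"x":0,"y":0.03,"z":0,"spin":0},{"x":0,"y":0.036,"z":0,"spin":0},{"x":0,"y":0.042,"z":0,"spin":0},{"x":0,"y":0.048,"z":0,"spin":0},{"x":0,"y":0.055,"z":0,"spin":0},{"x":0,"y":0.062,"z":0,"spin":0},{"x":0,"y":0.069,"z":0,"spin":0},{"x":0,"y":0.076,"z":0,"spin":0},{"x":0,"y":0.084,"z":0,"spin":0}]'
```

```text
time: 3.9
ee_pos: [0.627, 0.0091, 0.0681]
eef_rot: [1.0, -0.0, 0.0, 0.0]
ft_force: [-0.3, -0.0, -0.2]
width: 0.0006
```

Run:
```python
from h import *
c=r.camera("top"); save(c,"t3.png",(245,170,445,320),4)
```

```text
(no output)
```

View pics/t3.png

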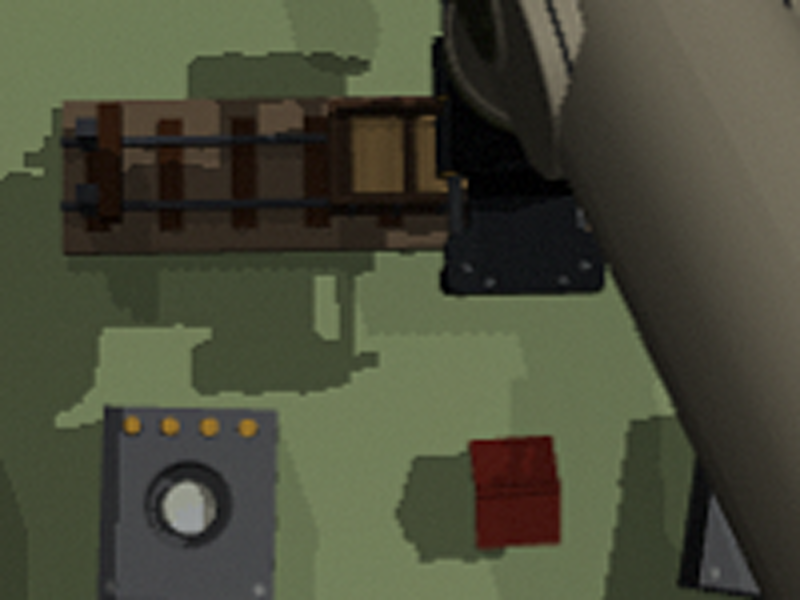

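The wagon's far end is still at crop (330,150), about the same as before. So it hasn't visibly moved even though the tool is past the push end, and the force reads zero. I'll check heights and the tool's true position with depth before going further.

Run:
```python
from h import *
np.set_printoptions(precision=4,suppress=True)
s=r.read_state(); print(s["time"],s["ee_pos"],s["ft_force"],s["joint_torque"])
c0=np.load("top.npy",allow_pickle=True).item(); c=r.camera("top")
for n,k in(("before",c0),("now",c)):
    print(n); print([ [v]+depth(k,u,v).round(3).tolist() for v in(196,208,) for u in range(322,392,3)])
    g=k["z_map"]; print("table z",depth(k,300,250)[2],"unit top z",depth(k,280,285)[2],"key",depth(k,292,297))
print("body edge",[depth(c,u,235).round(3).tolist() for u in range(350,396,5)])
sd=r.camera("side"); save(sd,"s4.png",(290,170,490,320),4)
```

```text
3.95 [0.6269 0.0106 0.0682] [0.0408 1.9669 0.0959] [  4.339  -64.9824  -5.7936 -34.6908   0.4786   0.1654   0.1959]
before
[[196, 0.665, 0.104, 0.01], [196, 0.665, 0.097, 0.01], [196, 0.652, 0.092, 0.062], [196, 0.652, 0.086, 0.061], [196, 0.652, 0.079, 0.062], [196, 0.652, 0.073, 0.06], [196, 0.651, 0.067, 0.063], [196, 0.652, 0.06, 0.06], [196, 0.652, 0.054, 0.062], [196, 0.652, 0.047, 0.06], [196, 0.652, 0.041, 0.061], [196, 0.652, 0.035, 0.06], [196, 0.652, 0.028, 0.06], [196, 0.652, 0.022, 0.059], [196, 0.652, 0.015, 0.057], [196, 0.652, 0.009, 0.058], [196, 0.651, 0.003, 0.059], [196, 0.652, -0.004, 0.058], [196, 0.651, -0.01, 0.059], [196, 0.652, -0.017, 0.056], [196, 0.652, -0.023, 0.057], [196, 0.663, -0.036, 0.012], [196, 0.663, -0.043, 0.011], [196, 0.663, -0.049, 0.01], [208, 0.638, 0.104, 0.012], [208, 0.638, 0.098, 0.012], [208, 0.626, 0.093, 0.061], [208, 0.633, 0.085, 0.032], [208, 0.629, 0.08, 0.051], [208, 0.628, 0.073, 0.052], [208, 0.628, 0.067, 0.052], [208, 0.628, 0.061, 0.053], [208, 0.632, 0.053, 0.032], [208, 0.629, 0.047, 0.046], [208, 0.628, 0.041, 0.052], 
[... 1425 characters left out ...]
, 0.051], [208, 0.602, 0.044, 0.167], [208, 0.585, 0.045, 0.241], [208, 0.584, 0.04, 0.244], [208, 0.584, 0.035, 0.242], [208, 0.584, 0.03, 0.244], [208, 0.584, 0.024, 0.243], [208, 0.584, 0.019, 0.243], [208, 0.545, 0.035, 0.416], [208, 0.54, 0.033, 0.438], [208, 0.536, 0.031, 0.455], [208, 0.532, 0.03, 0.472], [208, 0.529, 0.028, 0.485], [208, 0.528, 0.025, 0.493]]
table z 0.00038287007698162897 unit top z 0.060714817372532766 key [0.4425 0.1717 0.0391]
body edge [[0.578, 0.044, 0.001], [0.578, 0.033, 0.002], [0.546, 0.038, 0.185], [0.546, 0.029, 0.186], [0.546, 0.02, 0.185], [0.545, 0.011, 0.186], [0.545, 0.001, 0.186], [0.545, -0.008, 0.185], [0.545, -0.018, 0.185], [0.494, 0.02, 0.482]]
```

View pics/s4.png

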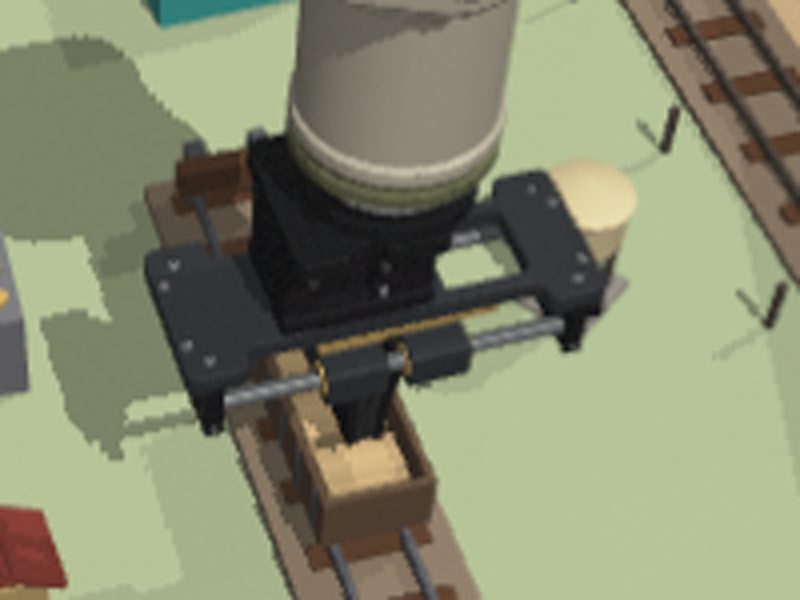

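The picture shows the fingertips, crop (365,438), inside the wagon's plan. They went over the end wall at crop (380,510), so the real tips are higher than ee_pos and nose_length imply. I'll measure the tip height.

Run:
```python
from h import *
np.set_printoptions(precision=4,suppress=True)
c=r.camera("side"); print(r.read_state()["ee_pos"])
for v in range(262,290,2):
    print(v,[depth(c,u,v).round(3).tolist() for u in(376,380,383,386)])
print("body bar",depth(c,355,268),depth(c,400,258))
```

```text
[0.6269 0.0087 0.0681]
262 [[0.603, -0.024, 0.165], [0.609, -0.025, 0.164], [0.614, -0.026, 0.164], [0.62, -0.027, 0.163]]
264 [[0.602, -0.027, 0.164], [0.609, -0.026, 0.161], [0.614, -0.028, 0.161], [0.62, -0.027, 0.157]]
266 [[0.602, -0.026, 0.158], [0.609, -0.028, 0.157], [0.615, -0.028, 0.155], [0.621, -0.026, 0.15]]
268 [[0.603, -0.026, 0.152], [0.61, -0.028, 0.151], [0.615, -0.027, 0.148], [0.634, -0.001, 0.108]]
270 [[0.603, -0.026, 0.145], [0.623, 0.001, 0.104], [0.629, 0.001, 0.101], [0.635, -0.0, 0.101]]
272 [[0.616, 0.001, 0.1], [0.623, 0.0, 0.098], [0.63, 0.001, 0.095], [0.636, 0.001, 0.093]]
274 [[0.618, 0.005, 0.089], [0.624, 0.001, 0.091], [0.63, 0.001, 0.089], [0.637, 0.001, 0.086]]
276 [[0.618, 0.003, 0.084], [0.625, 0.001, 0.084], [0.631, 0.001, 0.083], [0.649, 0.027, 0.042]]
278 [[0.618, 0.003, 0.078], [0.625, 0.001, 0.079], [0.631, 0.0, 0.077], [0.645, 0.016, 0.051]]
280 [[0.619, 0.003, 0.071], [0.631, 0.013, 0.054], [0.637, 0.012, 0.053], [0.643, 0.011, 0.052]]
282 [[0.623, 0.011, 0.053], [0.631, 0.01, 0.051], [0.636, 0.008, 0.052], [0.642, 0.007, 0.051]]
284 [[0.621, 0.007, 0.052], [0.629, 0.006, 0.051], [0.635, 0.004, 0.051], [0.64, 0.003, 0.051]]
286 [[0.62, 0.003, 0.052], [0.627, 0.001, 0.051], [0.633, -0.0, 0.051], [0.638, -0.003, 0.053]]
288 [[0.618, -0.002, 0.052], [0.626, -0.003, 0.052], [0.631, -0.005, 0.051], [0.637, -0.006, 0.051]]
body bar [ 0.5663 -0.0207  0.1576] [ 0.6453 -0.0261  0.1645]
```

The real tip is at z ≈ 0.072, about 28 mm higher than the reported TCP minus nose length; x and y agree with the report. I'll trust the camera. Next: rise, back off behind the wagon, descend about 28 mm further, and check with depth.

```bash
python3 -m creep '[{"x":0,"y":0,"z":0.015,"spin":0},{"x":0,"y":-0.02,"z":0.015,"spin":0},{"x":0,"y":-0.045,"z":0.015,"spin":0},{"x":0,"y":-0.07,"z":0.015,"spin":0},{"x":0,"y":-0.085,"z":0.015,"spin":0},{"x":0,"y":-0.085,"z":0,"spin":0},{"x":0,"y":-0.085,"z":-0.012,"spin":0},{"x":0,"y":-0.085,"z":-0.022,"spin":0},{"x":0,"y":-0.085,"z":-0.027,"spin":0},{"x":0,"y":-0.085,"z":-0.027,"spin":0}]'
python3 - <<'E'
from h import *
c=r.camera("side"); save(c,"s5.png",(330,220,450,310),6.5)
for v in range(282,312,2):
    print(v,[depth(c,u,v).round(3).tolist() for u in(390,395,400,405,410)])
E
```

```text
time: 5.35
ee_pos: [0.6268, -0.0759, 0.0407]
eef_rot: [1.0, 0.0, -0.0, -0.0]
ft_force: [0.5, 0.7, -0.6]
width: 0.0009
282 [[0.595, -0.102, 0.214], [0.602, -0.104, 0.215], [0.608, -0.109, 0.219], [0.616, -0.11, 0.218], [0.624, -0.111, 0.216]]
284 [[0.594, -0.105, 0.214], [0.601, -0.108, 0.215], [0.61, -0.106, 0.209], [0.617, -0.111, 0.213], [0.624, -0.112, 0.212]]
286 [[0.593, -0.108, 0.214], [0.6, -0.11, 0.214], [0.616, -0.096, 0.188], [0.617, -0.111, 0.209], [0.625, -0.112, 0.207]]
288 [[0.592, -0.111, 0.212], [0.6, -0.111, 0.21], [0.617, -0.097, 0.183], [0.626, -0.097, 0.18], [0.635, -0.097, 0.176]]
290 [[0.592, -0.111, 0.207], [0.6, -0.112, 0.205], [0.618, -0.096, 0.176], [0.626, -0.097, 0.174], [0.636, -0.097, 0.17]]
292 [[0.603, -0.092, 0.171], [0.612, -0.092, 0.167], [0.618, -0.097, 0.171], [0.627, -0.097, 0.168], [0.636, -0.098, 0.166]]
294 [[0.603, -0.093, 0.167], [0.61, -0.096, 0.168], [0.618, -0.098, 0.168], [0.627, -0.098, 0.164], [0.635, -0.1, 0.163]]
296 [[0.601, -0.097, 0.167], [0.61, -0.098, 0.165], [0.618, -0.1, 0.164], [0.628, -0.098, 0.158], [0.636, -0.099, 0.156]]
298 [[0.601, -0.099, 0.164], [0.609, -0.1, 0.162], [0.618, -0.1, 0.158], [0.628, -0.1, 0.154], [0.637, -0.1, 0.152]]
300 [[0.601, -0.099, 0.158], [0.61, -0.1, 0.156], [0.619, -0.1, 0.152], [0.629, -0.1, 0.148], [0.638, -0.099, 0.143]]
302 [[0.601, -0.1, 0.154], [0.611, -0.1, 0.149], [0.62, -0.099, 0.144], [0.631, -0.097, 0.138], [0.639, -0.099, 0.137]]
304 [[0.602, -0.1, 0.148], [0.612, -0.099, 0.141], [0.621, -0.099, 0.138], [0.632, -0.097, 0.13], [0.637, -0.104, 0.139]]
306 [[0.603, -0.098, 0.138], [0.612, -0.1, 0.138], [0.62, -0.102, 0.137], [0.63, -0.1, 0.13], [0.635, -0.108, 0.139]]
308 [[0.602, -0.102, 0.139], [0.61, -0.104, 0.139], [0.618, -0.106, 0.138], [0.628, -0.105, 0.132], [0.634, -0.111, 0.138]]
310 [[0.601, -0.106, 0.138], [0.609, -0.107, 0.138], [0.617, -0.11, 0.138], [0.628, -0.108, 0.13], [0.634, -0.113, 0.134]]
```

View pics/s5.png

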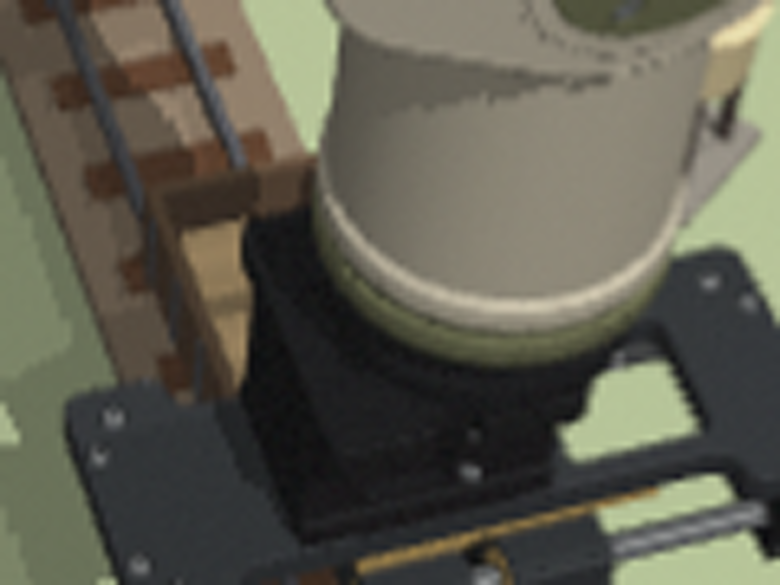

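The wagon still stands where it was, and the tool is behind it; the tip is just below this crop. I'll sample depth further down.

Run:
```python
from h import *
c=r.camera("side"); 
for v in range(308,336,2):
    print(v,[depth(c,u,v).round(3).tolist() for u in(398,403,407,411)])
```

```text
308 [[0.615, -0.106, 0.139], [0.624, -0.106, 0.136], [0.631, -0.107, 0.133], [0.636, -0.111, 0.138]]
310 [[0.614, -0.109, 0.138], [0.622, -0.11, 0.136], [0.631, -0.108, 0.13], [0.636, -0.112, 0.133]]
312 [[0.613, -0.112, 0.137], [0.622, -0.113, 0.134], [0.632, -0.109, 0.123], [0.636, -0.114, 0.129]]
314 [[0.613, -0.113, 0.132], [0.623, -0.111, 0.125], [0.668, -0.049, 0.011], [0.638, -0.112, 0.12]]
316 [[0.614, -0.113, 0.126], [0.659, -0.053, 0.013], [0.667, -0.053, 0.01], [0.678, -0.05, -0.0]]
318 [[0.63, -0.085, 0.069], [0.658, -0.056, 0.011], [0.666, -0.057, 0.009], [0.677, -0.053, -0.002]]
320 [[0.631, -0.085, 0.061], [0.656, -0.06, 0.01], [0.664, -0.061, 0.009], [0.674, -0.059, 0.0]]
322 [[0.632, -0.085, 0.054], [0.655, -0.064, 0.01], [0.662, -0.066, 0.01], [0.671, -0.065, 0.005]]
324 [[0.632, -0.085, 0.047], [0.653, -0.067, 0.009], [0.661, -0.07, 0.009], [0.668, -0.071, 0.009]]
326 [[0.642, -0.069, 0.01], [0.651, -0.072, 0.011], [0.66, -0.073, 0.008], [0.667, -0.075, 0.008]]
328 [[0.641, -0.073, 0.009], [0.648, -0.079, 0.016], [0.658, -0.077, 0.008], [0.665, -0.08, 0.009]]
330 [[0.64, -0.077, 0.009], [0.646, -0.084, 0.016], [0.657, -0.081, 0.008], [0.664, -0.084, 0.008]]
332 [[0.638, -0.081, 0.009], [0.645, -0.087, 0.016], [0.655, -0.086, 0.009], [0.662, -0.088, 0.01]]
334 [[0.637, -0.085, 0.009], [0.644, -0.09, 0.014], [0.653, -0.09, 0.009], [0.66, -0.092, 0.01]]
```

Tip height is now ≈ 0.044 m, mid-wall (flat wall spans 0.028–0.062). Pushing.

```bash
python3 -m creep '[{"x":0,"y":0.01,"z":0,"spin":0},{"x":0,"y":0.02,"z":0,"spin":0},{"x":0,"y":0.028,"z":0,"spin":0},{"x":0,"y":0.034,"z":0,"spin":0},{"x":0,"y":0.038,"z":0,"spin":0},{"x":0,"y":0.042,"z":0,"spin":0},{"x":0,"y":0.046,"z":0,"spin":0},{"x":0,"y":0.051,"z":0,"spin":0},{"x":0,"y":0.058,"z":0,"spin":0},{"x":0,"y":0.066,"z":0,"spin":0},{"x":0,"y":0.074,"z":0,"spin":0},{"x":0,"y":0.082,"z":0,"spin":0}]'
python3 - <<'E'
from h import *
c=r.camera("top"); print([depth(c,u,208).round(3).tolist() for u in range(296,330,3)])
E
```

```text
time: 6.95
ee_pos: [0.6269, 0.0064, 0.041]
eef_rot: [1.0, -0.0, -0.0, -0.0]
ft_force: [0.2, -1.8, -0.6]
width: 0.0003
[[0.639, 0.161, 0.01], [0.639, 0.155, 0.011], [0.639, 0.148, 0.01], [0.638, 0.142, 0.013], [0.627, 0.135, 0.061], [0.634, 0.128, 0.032], [0.629, 0.122, 0.052], [0.629, 0.116, 0.053], [0.629, 0.109, 0.053], [0.629, 0.103, 0.052], [0.633, 0.096, 0.035], [0.633, 0.09, 0.032]]
```

The wagon is sliding; its front is at y ≈ 0.136, with about 69 mm to go.

```bash
python3 -m creep '[{"x":0,"y":0.008,"z":0,"spin":0},{"x":0,"y":0.016,"z":0,"spin":0},{"x":0,"y":0.024,"z":0,"spin":0},{"x":0,"y":0.032,"z":0,"spin":0},{"x":0,"y":0.04,"z":0,"spin":0},{"x":0,"y":0.047,"z":0,"spin":0},{"x":0,"y":0.053,"z":0,"spin":0},{"x":0,"y":0.058,"z":0,"spin":0},{"x":0,"y":0.062,"z":0,"spin":0},{"x":0,"y":0.064,"z":0,"spin":0},{"x":0,"y":0.066,"z":0,"spin":0}]'
python3 -m creep '[{"x":0,"y":0.0015,"z":0,"spin":0},{"x":0,"y":0.003,"z":0,"spin":0}]'
```

```text
time: 8.38
ee_pos: [0.627, 0.0715, 0.0411]
eef_rot: [1.0, -0.0, 0.0, 0.0]
ft_force: [0.2, -2.1, 0.9]
width: 0.0003
time: 8.62
ee_pos: [0.627, 0.0746, 0.0411]
eef_rot: [1.0, -0.0, 0.0, 0.0]
ft_force: [0.6, -2.2, 1.2]
width: 0.0003
```

Still sliding at friction level (about 2 N), so I'll creep on until the force rises.

```bash
python3 -m creep '[{"x":0,"y":0.001,"z":0,"spin":0},{"x":0,"y":0.002,"z":0,"spin":0}]'
python3 - <<'E'
from h import *
c=r.camera("top"); save(c,"t6.png",(250,180,350,240),8)
print([depth(c,u,208).round(3).tolist() for u in range(266,300,2)])
E
```

```text
time: 8.88
ee_pos: [0.627, 0.0753, 0.041]
eef_rot: [1.0, -0.001, -0.0, 0.001]
ft_force: [-1.1, -7.3, 2.9]
width: 0.0003
[[0.64, 0.227, 0.013], [0.64, 0.223, 0.013], [0.632, 0.216, 0.048], [0.631, 0.211, 0.052], [0.631, 0.207, 0.052], [0.629, 0.202, 0.06], [0.635, 0.2, 0.034], [0.635, 0.195, 0.033], [0.63, 0.19, 0.052], [0.63, 0.186, 0.053], [0.63, 0.181, 0.053], [0.63, 0.177, 0.053], [0.63, 0.173, 0.053], [0.63, 0.169, 0.052], [0.634, 0.165, 0.034], [0.634, 0.161, 0.035], [0.63, 0.156, 0.051]]
```

View pics/t6.png

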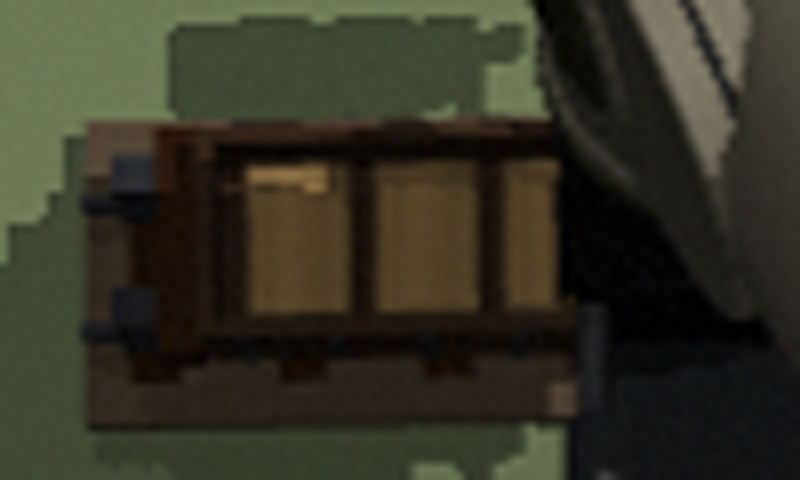

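The wagon is against the buffer: no gap at crop (210,240), and the force rose to 7 N. I'll hold briefly, back off, rise, and move over the round well.

```bash
python3 -m creep '[{"x":0,"y":0,"z":0,"spin":0},{"x":0,"y":0,"z":0,"spin":0},{"x":0,"y":-0.012,"z":0,"spin":0},{"x":0,"y":-0.03,"z":0,"spin":0},{"x":0,"y":-0.03,"z":0.035,"spin":0},{"x":0,"y":-0.03,"z":0.075,"spin":0},{"x":0,"y":-0.03,"z":0.11,"spin":0}]'
python3 -m creep '[{"x":-0.03,"y":0.02,"z":0,"spin":0},{"x":-0.07,"y":0.05,"z":0,"spin":0},{"x":-0.11,"y":0.075,"z":0,"spin":0},{"x":-0.15,"y":0.103,"z":0,"spin":0},{"x":-0.175,"y":0.12,"z":0,"spin":0},{"x":-0.183,"y":0.126,"z":0,"spin":0},{"x":-0.183,"y":0.126,"z":0,"spin":0}]'
python3 - <<'E'
from h import *
c=r.camera("side"); print(r.read_state()["ee_pos"]); np.save("side2.npy",c,allow_pickle=True)
save(c,"s7.png",(220,140,340,260),5)
t=r.camera("top"); print([depth(t,u,208).round(3).tolist() for u in (276,278,280,326,328,330,332,334,336)])
E
```

```text
time: 9.8
ee_pos: [0.627, 0.0455, 0.1525]
eef_rot: [1.0, -0.001, 0.0, -0.0]
ft_force: [0.7, -0.4, -0.8]
width: 0.0003
time: 10.68
ee_pos: [0.4445, 0.172, 0.1512]
eef_rot: [1.0, -0.0, 0.0, 0.0]
ft_force: [0.1, -0.6, 0.7]
width: 0.0004
[0.44489421 0.17163378 0.15115443]
[[0.628, 0.202, 0.062], [0.635, 0.2, 0.033], [0.635, 0.195, 0.033], [0.633, 0.096, 0.033], [0.633, 0.092, 0.032], [0.627, 0.088, 0.06], [0.638, 0.082, 0.011], [0.638, 0.078, 0.01], [0.638, 0.073, 0.01]]
```

View pics/s7.png

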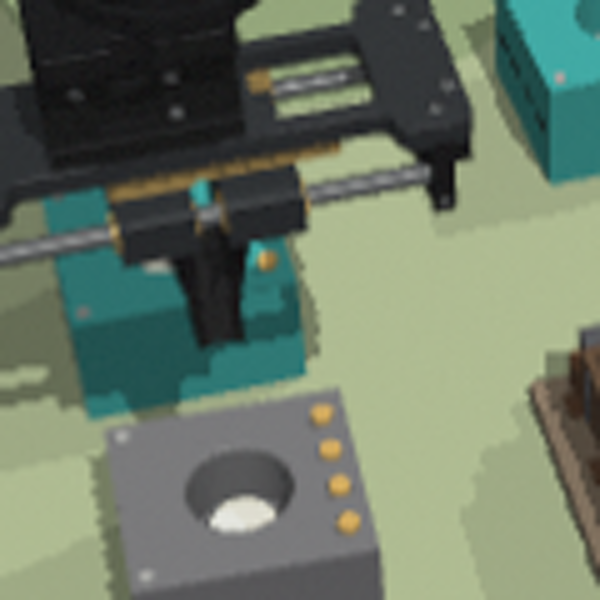

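Fingertips at crop (220,345) are above the round well at (242,490), and the wagon sits at y ≈ 0.086–0.204 on the rails. I'll measure the fingertip from both edges.

Run:
```python
from h import *
c=np.load("side2.npy",allow_pickle=True).item()
for v in range(198,214,2): print(v,[depth(c,u,v).round(3).tolist() for u in range(256,273,2)])
# well rim from side, ellipse edges read off crop: left (186,490) right (295,487) top (240,450) bottom (242,531)
f=lambda x,y,z:onz(c,220+(x+.5)/5-.5,140+(y+.5)/5-.5,z).round(4)
print("rim",[f(x,y,.06) for x,y in((186,490),(295,487),(240,450),(242,532))])
```

```text
198 [[0.442, 0.287, 0.062], [0.436, 0.162, 0.185], [0.44, 0.163, 0.183], [0.444, 0.164, 0.181], [0.447, 0.164, 0.18], [0.451, 0.163, 0.18], [0.468, 0.283, 0.059], [0.472, 0.283, 0.057], [0.477, 0.283, 0.057]]
200 [[0.442, 0.283, 0.06], [0.436, 0.163, 0.179], [0.439, 0.164, 0.177], [0.443, 0.163, 0.177], [0.447, 0.164, 0.175], [0.45, 0.163, 0.175], [0.467, 0.279, 0.057], [0.472, 0.282, 0.053], [0.476, 0.281, 0.053]]
202 [[0.441, 0.283, 0.054], [0.435, 0.164, 0.172], [0.439, 0.164, 0.172], [0.443, 0.165, 0.17], [0.446, 0.164, 0.169], [0.45, 0.163, 0.17], [0.467, 0.284, 0.046], [0.471, 0.284, 0.044], [0.476, 0.283, 0.044]]
204 [[0.44, 0.283, 0.048], [0.435, 0.166, 0.165], [0.438, 0.163, 0.168], [0.442, 0.164, 0.166], [0.446, 0.164, 0.165], [0.449, 0.162, 0.165], [0.453, 0.165, 0.161], [0.471, 0.283, 0.039], [0.475, 0.283, 0.038]]
206 [[0.439, 0.282, 0.043], [0.444, 0.279, 0.044], [0.438, 0.162, 0.164], [0.442, 0.165, 0.159], [0.445, 0.164, 0.159], [0.449, 0.163, 0.16], [0.453, 0.163, 0.158], [0.47, 0.282, 0.034], [0.475, 0.284, 0.031]]
208 [[0.439, 0.282, 0.037], [0.443, 0.281, 0.036], [0.437, 0.163, 0.157], [0.441, 0.165, 0.154], [0.456, 0.283, 0.031], [0.46, 0.281, 0.032], [0.465, 0.281, 0.03], [0.47, 0.283, 0.027], [0.474, 0.283, 0.026]]
210 [[0.438, 0.284, 0.029], [0.443, 0.284, 0.027], [0.447, 0.283, 0.027], [0.451, 0.282, 0.027], [0.456, 0.282, 0.026], [0.46, 0.282, 0.024], [0.464, 0.282, 0.023], [0.469, 0.282, 0.022], [0.473, 0.283, 0.02]]
212 [[0.438, 0.283, 0.023], [0.442, 0.283, 0.022], [0.446, 0.284, 0.02], [0.451, 0.283, 0.019], [0.455, 0.283, 0.018], [0.459, 0.282, 0.018], [0.464, 0.282, 0.016], [0.468, 0.282, 0.015], [0.473, 0.283, 0.013]]
rim [array([0.4232, 0.177 , 0.06  ]), array([0.4664, 0.1665, 0.06  ]), array([0.4488, 0.1923, 0.06  ]), array([0.4408, 0.1491, 0.06  ])]
```

Tool centre and well centre (x ≈ 0.4446, y ≈ 0.172) agree within 1–2 mm. I'll descend into the well to just above the key.

```bash
python3 -m creep '[{"x":0,"y":0,"z":-0.035,"spin":0},{"x":0,"y":0,"z":-0.07,"spin":0},{"x":0,"y":0,"z":-0.085,"spin":0},{"x":0,"y":0,"z":-0.095,"spin":0},{"x":0,"y":0,"z":-0.103,"spin":0},{"x":0,"y":0,"z":-0.109,"spin":0},{"x":0,"y":0,"z":-0.109,"spin":0}]'
python3 -m creep '[{"x":0,"y":0,"z":-0.001,"spin":0},{"x":0,"y":0,"z":-0.002,"spin":0},{"x":0,"y":0,"z":-0.003,"spin":0},{"x":0,"y":0,"z":-0.004,"spin":0}]'
python3 -m creep '[{"x":0,"y":0,"z":-0.001,"spin":0},{"x":0,"y":0,"z":-0.002,"spin":0}]'
python3 -m creep '[{"x":0,"y":0,"z":-0.001,"spin":0},{"x":0,"y":0,"z":-0.002,"spin":0}]'
```

```text
time: 11.65
ee_pos: [0.444, 0.1726, 0.0421]
eef_rot: [1.0, -0.0, 0.0, 0.0]
ft_force: [0.2, 0.0, 0.3]
width: 0.0005
time: 12.15
ee_pos: [0.444, 0.1726, 0.0381]
eef_rot: [1.0, -0.0, 0.0, 0.0]
ft_force: [-0.2, -0.6, -0.7]
width: 0.0009
time: 12.4
ee_pos: [0.444, 0.1726, 0.036]
eef_rot: [1.0, -0.0, 0.0, -0.0]
ft_force: [-0.1, -0.3, -0.6]
width: 0.0003
time: 12.65
ee_pos: [0.444, 0.1727, 0.034]
eef_rot: [1.0, -0.0, 0.0, -0.0]
ft_force: [0.3, -0.4, 1.1]
width: 0.0004
```

```bash
python3 -m creep '[{"x":0,"y":0,"z":-0.001,"spin":0},{"x":0,"y":0,"z":-0.002,"spin":0}]'
python3 -m creep '[{"x":0,"y":0,"z":-0.001,"spin":0},{"x":0,"y":0,"z":-0.001,"spin":0}]'
python3 -m creep '[{"x":0,"y":0,"z":-0.001,"spin":0},{"x":0,"y":0,"z":-0.001,"spin":0}]'
```

```text
time: 12.9
ee_pos: [0.444, 0.1726, 0.0321]
eef_rot: [1.0, -0.0, 0.0, 0.0]
ft_force: [-0.7, -0.0, 2.0]
width: 0.0003
time: 13.15
ee_pos: [0.4439, 0.1726, 0.0311]
eef_rot: [1.0, -0.0, 0.0, -0.0]
ft_force: [-1.1, -1.3, 4.3]
width: 0.0005
time: 13.4
ee_pos: [0.444, 0.1726, 0.0301]
eef_rot: [1.0, -0.0, 0.0, 0.0]
ft_force: [-1.0, -0.7, 3.6]
width: 0.0004
```

```bash
python3 -m creep '[{"x":0,"y":0,"z":-0.001,"spin":0},{"x":0,"y":0,"z":-0.001,"spin":0}]'
python3 -m creep '[{"x":0,"y":0,"z":-0.001,"spin":0},{"x":0,"y":0,"z":-0.001,"spin":0}]'
```

```text
time: 13.65
ee_pos: [0.444, 0.1726, 0.0291]
eef_rot: [1.0, -0.0, 0.0, -0.0]
ft_force: [-2.4, -1.0, 3.1]
width: 0.0006
time: 13.9
ee_pos: [0.444, 0.1727, 0.0288]
eef_rot: [1.0, -0.0, 0.0, 0.0]
ft_force: [-5.0, -2.4, 14.9]
width: 0.0006
```

The force jumped to about 15 N with the descent stalled, so the key is on its stop after about 5 mm. I'll hold 0.4 s, then lift clear.

```bash
python3 -m creep '[{"x":0,"y":0,"z":0,"spin":0},{"x":0,"y":0,"z":0,"spin":0},{"x":0,"y":0,"z":0,"spin":0}]'
python3 -m creep '[{"x":0,"y":0,"z":0.004,"spin":0},{"x":0,"y":0,"z":0.012,"spin":0},{"x":0,"y":0,"z":0.03,"spin":0},{"x":0,"y":0,"z":0.07,"spin":0},{"x":0,"y":0,"z":0.12,"spin":0},{"x":0,"y":0,"z":0.17,"spin":0},{"x":-0.02,"y":0.06,"z":0.17,"spin":0},{"x":-0.04,"y":0.12,"z":0.17,"spin":0},{"x":-0.05,"y":0.17,"z":0.17,"spin":0},{"x":-0.05,"y":0.17,"z":0.17,"spin":0}]'
python3 - <<'E'
from h import *
a=np.load("top.npy",allow_pickle=True).item(); c=r.camera("top"); save(c,"t8.png",(150,100,490,350),2.3)
print("key",depth(a,292,297).round(4),depth(c,292,297).round(4),"wagon ends",[depth(c,u,208).round(3).tolist() for u in (276,330,332)])
print("hut",depth(a,374,292).round(3),depth(c,374,292).round(3),"other key",depth(a,442,296).round(3),depth(c,442,296).round(3))
E
```

```text
time: 14.28
ee_pos: [0.444, 0.1727, 0.0288]
eef_rot: [1.0, -0.0, 0.0, 0.0]
ft_force: [-6.2, -2.1, 14.7]
width: 0.0003
time: 15.52
ee_pos: [0.3914, 0.3468, 0.1992]
eef_rot: [1.0, 0.003, -0.0, -0.001]
ft_force: [0.2, -1.4, 0.6]
width: 0.0008
key [0.4425 0.1717 0.0387] [0.4425 0.1717 0.0388] wagon ends [[0.628, 0.202, 0.062], [0.626, 0.088, 0.062], [0.638, 0.082, 0.011]]
hut [0.448 0.002 0.058] [0.448 0.002 0.059] other key [ 0.437 -0.144  0.039] [ 0.438 -0.145  0.038]
```

View pics/t8.png

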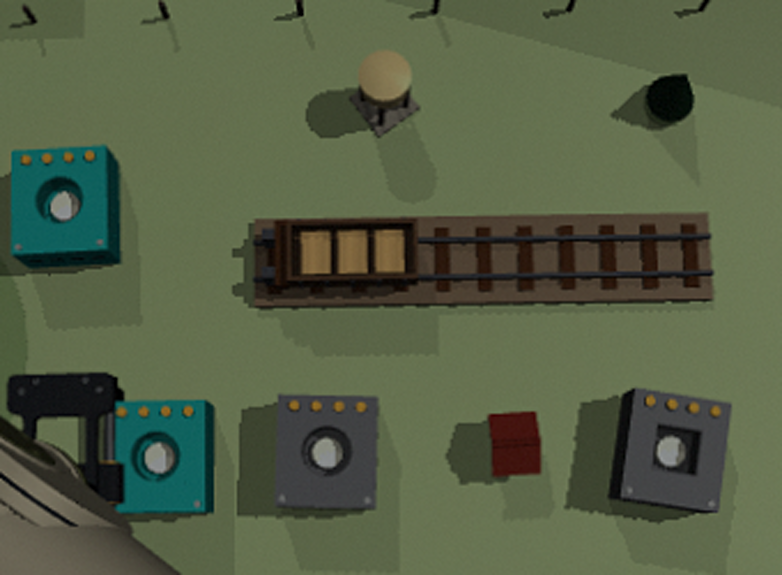

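The wagon stands at the buffer, crop (285,250). Both keys are up, and the hut (515,443), tower (385,90) and tree (670,98) are unmoved. The arm is clear, so I'll hand in.

```bash
python3 -c "
from bench import r
print(r.read_state()['ft_force'],r.close_job())"
```

```text
the job is handed in; nothing more can be done
[-0.0041697  -2.01235721 -0.36846258] None
```

I pushed the wagon to the buffer stop with shut fingers. Then I pressed the key in the round well of the grey unit onto its stop (about 15 N, held about 0.4 s), let it up and moved clear. I handed the job in at about 15.6 s, with no verdict reported.

**Last checks:**
- **Wagon:** it is on the rails against the buffer. The picture shows no gap, and the push force rose from about 2 N to 7 N at contact.
- **Keys:** the reset key is back at its starting height (0.0388 m against 0.0387 m before), and the key in the square well is unchanged.
- **Bystanders:** the hut measures in the same place. The tower and tree look unmoved in the picture, but I did not measure them.
- **Clear of everything:** the fingertips are about 0.2 m up, well above the boxes. The last force reading was about 2 N sideways. I put that down to sensor noise, since readings in free air had reached 1–2 N.

**What disagreed:** my first push passed over the wagon without moving it. The real fingertips were about 28 mm higher than the reported TCP height and `r.nose_length` imply. I measured the tips with the camera's depth, corrected the height and pushed again. The correction held for both the push and the key press.

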